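# Close the lid of the wax pot evenly

## Task

Close up the jeweller's wax pot: tighten the lid's four wing nuts clockwise and crosswise, opposite nuts one after the other and about a quarter turn at a time, first all four half way and then all four fully home, so that the lid comes down level onto its flange without cocking. Leave the red vent lever open until the lid is home, then swing it clockwise as far as it goes to shut it. Don't disturb the other things on the bench.

Things in the scene. Friction and masses are not known exactly. Their poses are not given: they have to be found in the camera images.
- pot: Jeweller's wax injector, fixed: green box 236 x 236 x 132 mm under a round steel tank flange, 236 mm across. Origin: centre of the underside; z up along the axis of tank and lid; gauge-and-dial panel faces +x. Four studs (12 mm, tops at height 204 mm) on a circle of 94 mm radius, in its +x (nut a), +y (b), -x (c), -y (d) directions: a is opposite c, b opposite d.
- pot_flange (a point): Centre of the tank flange's upper face, height 162 mm, on the pot's axis.
- lid: Round aluminium lid, 236 mm across, 10 mm thick; origin: centre of its underside, z its normal. At first it floats 3 mm above the flange on a springy seal, up against the nuts; each nut pulls its own side down, so it tips if one side is ahead. All nuts home: flat on the flange. On top: vent valve in the middle, 30 mm across, 28 mm high; two small fittings under 27 mm high, 59 mm from the middle.
- nut_a (a joint): Turn of brass wing nut a (stud in the pot's +x direction) in rad about the upright stud, growing clockwise seen from above, which tightens. Starts finger-run at 0 to 0.2; home at a hard stop at 3.0, about half a turn on. Sinks 0.95 mm per rad. Stays where it is left; turning takes about 0.05 N m, 2 N at the wing.
- nut_a_wing (a point): In the outer end of one of nut a's two wings, 34 mm from the stud axis, at mid height. The wings lie opposite in one upright plane through the axis: 68 mm over both, 6.5 mm thick, 12 to 36 mm above the lid; hub 25 mm across, foot 29 mm. This wing's bearing is 0.9 rad minus the joint value, anticlockwise from the pot's +x; the point's x points out along the wing.
- nut_b (a joint): Turn of brass wing nut b (stud in the pot's +y direction) in rad about the upright stud, growing clockwise seen from above, which tightens. Starts finger-run at 0 to 0.2; home at a hard stop at 3.0, about half a turn on. Sinks 0.95 mm per rad. Stays where it is left; turning takes about 0.05 N m, 2 N at the wing.
- nut_b_wing (a point): In the outer end of one of nut b's two wings, 34 mm from the stud axis, at mid height. The wings lie opposite in one upright plane through the axis: 68 mm over both, 6.5 mm thick, 12 to 36 mm above the lid; hub 25 mm across, foot 29 mm. This wing's bearing is 3.05 rad minus the joint value, anticlockwise from the pot's +x; the point's x points out along the wing.
- nut_c (a joint): Turn of brass wing nut c (stud in the pot's -x direction) in rad about the upright stud, growing clockwise seen from above, which tightens. Starts finger-run at 0 to 0.2; home at a hard stop at 3.0, about half a turn on. Sinks 0.95 mm per rad. Stays where it is left; turning takes about 0.05 N m, 2 N at the wing.
- nut_c_wing (a point): In the outer end of one of nut c's two wings, 34 mm from the stud axis, at mid height. The wings lie opposite in one upright plane through the axis: 68 mm over both, 6.5 mm thick, 12 to 36 mm above the lid; hub 25 mm across, foot 29 mm. This wing's bearing is 2.2 rad minus the joint value, anticlockwise from the pot's +x; the point's x points out along the wing.
- nut_d (a joint): Turn of brass wing nut d (stud in the pot's -y direction) in rad about the upright stud, growing clockwise seen from above, which tightens. Starts finger-run at 0 to 0.2; home at a hard stop at 3.0, about half a turn on. Sinks 0.95 mm per rad. Stays where it is left; turning takes about 0.05 N m, 2 N at the wing.
- nut_d_wing (a point): In the outer end of one of nut d's two wings, 34 mm from the stud axis, at mid height. The wings lie opposite in one upright plane through the axis: 68 mm over both, 6.5 mm thick, 12 to 36 mm above the lid; hub 25 mm across, foot 29 mm. This wing's bearing is 0.3 rad minus the joint value, anticlockwise from the pot's +x; the point's x points out along the wing.
- vent (a joint): Red lever of the vent valve in the middle of the lid: angle in rad about the lid's axis, growing clockwise seen from above. Open at the start (0 to 0.1), pointing between the pot's +y and -x; its bearing is 2.356 rad minus the joint value, anticlockwise from the pot's +x. Shut at a hard stop at 1.571, between +x and +y. Takes about 1.5 N at its end; stays where it is left.
- vent_tip (a point): Outer end of the vent lever, 54 mm from the lid axis. The lever's red grip is a bar 12 mm wide, from 12 to 54 mm off the axis, its underside 25 mm and its top 39 mm above the lid's top.
- bench_block: Bystander: steel bench block 75 x 75 x 19 mm on a red leather pad 110 x 95 x 4 mm; origin under its centre. Loose.
- mould: Bystander: closed aluminium mould, 90 x 62 x 25 mm; origin under its centre. Loose.
- jar: Bystander: amber glass jar with a steel cap, 64 mm across, 85 mm high; origin under its centre. Loose.
- pick: Bystander: yellow-handled pick lying down, about 155 mm long along its x, 9 mm thick; origin under its middle. Loose.

How it is judged (in metres and radians):
On the way, in this order (a step that is already met when the one before it is completed fails the run):
1. first round done: all four nuts about half way (each between 1.0 and 2.3 rad at the same time), the vent still open (value of joint nut_a between 1 and 2.3 rad and value of joint nut_b between 1 and 2.3 rad and value of joint nut_c between 1 and 2.3 rad and value of joint nut_d between 1 and 2.3 rad and value of joint vent below 0.5 rad), for 0.1 s.
2. second round done: all four nuts home, the lid level and down on the flange, the vent still open (value of joint each of nut_a, nut_b, nut_c, nut_d above 2.75 rad and angle between lid's own z axis and vertical below 0.0025 rad and z of lid in the frame of pot_flange below 0.0007 m and value of joint vent below 0.5 rad), for 0.1 s.
3. vent lever swung shut (value of joint vent above 1.4 rad), for 0.1 s.
At the end, for the whole second after the job is handed in: All four wing nuts home (above 2.75 of 3.0 rad), the lid level within 0.0025 rad and within 0.7 mm of the flange, the vent lever shut (above 1.4 of 1.571 rad), the bystanders at rest within 20 mm of where they were (value of joint each of nut_a, nut_b, nut_c, nut_d above 2.75 rad and angle between lid's own z axis and vertical below 0.0025 rad and z of lid in the frame of pot_flange below 0.0007 m and value of joint vent above 1.4 rad and linear speed of each of bench_block, mould, jar, pick below 0.02 m/s and distance of each of bench_block, mould, jar, pick from where it was at the start of the episode below 0.02 m); the robot touches nothing.
It fails at once if the lid is cocked: tilted by more than 0.011 rad (one nut pulled about 2.3 rad ahead of its opposite) (angle between lid's own z axis and vertical above 0.011 rad).
It fails at once if not crosswise: two neighbouring nuts are each screwed down more than 0.86 mm (0.9 rad) farther than the nuts opposite them ((z of nut_a_wing in the frame of nut_c_wing below -0.00086 m and z of nut_b_wing in the frame of nut_d_wing below -0.00086 m) or (z of nut_a_wing in the frame of nut_c_wing below -0.00086 m and z of nut_d_wing in the frame of nut_b_wing below -0.00086 m) or (z of nut_c_wing in the frame of nut_a_wing below -0.00086 m and z of nut_b_wing in the frame of nut_d_wing below -0.00086 m) or (z of nut_c_wing in the frame of nut_a_wing below -0.00086 m and z of nut_d_wing in the frame of nut_b_wing below -0.00086 m)).
It fails at once if a bystander is moved by more than 20 mm (distance of any of bench_block, mould, jar, pick from where it was at the start of the episode above 0.02 m).
It also fails if it takes over 69 s, if anything falls off the work surface, if the arm or the gripper's body presses on something with over 40 N, if the wrist force passes 120 N, or if a joint passes its speed limit or range.

## Robot

A 6-joint arm with a two-finger parallel gripper is mounted at the origin on the work surface. World frame = base frame: x ahead of the robot, y to its left, z up, the work surface at z = 0. Lengths are in mm, angles in degrees, forces in N, time in s.
With the tool pointing down it reaches from about 300 to 850 mm from the base axis. Payload 4.2 kg.
Tool frame: the origin (TCP) lies between the finger pads; the fingertips stand 22 mm ahead of it and the grasp point (between the pads) lies 3 mm ahead of it; z points along the fingers, y is the direction in which the jaws open and shut (so a half turn about z gives the same grasp; the last joint's range is limited). The gripper opens to 91 mm and grips with 3 to 60 N. Pads are 32 mm wide; open, the fingers measure 118 mm over their backs; the gripper's body (76 mm by 178 mm) begins 60 mm behind the grasp point.
Start: joints at [-71.333, 18.312, 89.639, -0, 72.044, -1.146], TCP at [194.899, -540.976, 235.976] pointing down, gripper open.
Joint ranges: [-177.97, 177.97], [-48.28, 115.42], [12.27, 149.76], [-77.06, 257.06], [2.81, 150.46], [-146.56, 146.56]. Speed limits (degrees/s): [147.25, 147.25, 180, 180, 180, 180].

## Interface

Orientations are given as [roll, pitch, yaw] about the fixed x, y, z axes, in that order (R = Rz(yaw) Ry(pitch) Rx(roll)).
In Python, from workcell import telemetry, cams, env gives the robot as it stands.
- The arm moves only by the shell command python3 -m inch 'ROWS' [FORCE]. ROWS is JSON, a list of rows, each an object of numbers: "x", "y", "z": the shift along the tool's x, y, z in cm; "yaw": the turn about the tool's z in units of 5 degrees (1.0 is 5 degrees); "gripper": the gripper's target within -1 to 1 (fully open at 1, half-way at 0, shut at -1). A call has 1 to 12 rows; each row shifts and turns the commanded pose from where the row before left it, along the tool's axes as they then stand; what a row does not reach is not made up. A row lasts 1/12 s, in which the tool goes at most 41.7 mm and 7.16 degrees, less where a joint would pass 70% of its speed; a pose out of reach is approached as far as the arm can. A call is refused whole if a number of a shift passes 4.17 or a number of a turn 1, either way. A call with a gripper value outside its range is refused whole. The fingers move at their own pace and stop on an object; FORCE is the grip in N (left out, the last holds). Time passes only in rows, so rows that do not move let the fingers close. It gives the time, the measured TCP pose, the force and the opening at its end, in the units of the state.
- telemetry.state(): the state, without advancing time (a new reading comes with each control period).
- cams.grab_frame(name): name is "scene" or "top"; returns a dict with "pixels" (384x512x3 uint8, red, green, blue), "mtx" (3x3 intrinsics, pixels), "rvec" (rotation vector, rad) and "tvec" (3), from world to camera coordinates, as OpenCV has them. Camera axes: x right, y down, z forward; pixel columns grow to the right and rows downward; lengths in mm; the calibration is good to about 2 mm. A picture is of the moment at which its call begins. There is no depth.
- env.job_done(): hands the job in, once; it reports no verdict.
The state is a dict: "time_s": time; "qpos": joint angles; "qvel": joint speeds; "effort": joint torques, N m; "ee_pos": TCP position; "ee_rot": TCP orientation; "force": force on the tool from outside, world axes, zero at the start; "torque": the same for the moment, N m; "gripper_width": finger opening in mm.
Only numpy, scipy, OpenCV 4.12 (cv2) and the standard library are available. Lean on these libraries where they do the work, as an engineer would, in place of code of your own. Each camera call takes 0.05 s, during which the arm holds its last target. There are 200 camera calls.

## Working session

There is one attempt and no reset: what is moved stays moved. The work goes in short steps, Python scripts to look and compute and a shell command to move; the robot and the scene stay as the last step left them, time stands still between calls to the robot, and variables do not carry over. Pictures are saved under pics/ and viewed, about 8 in all and at most 12, crops included, and the job is handed in when it is done.

```bash
ls; mkdir -p pics; python3 - <<'E'
from workcell import telemetry,cams
import cv2,numpy as np
for n in("scene","top"):
    f=cams.grab_frame(n);cv2.imwrite(f"pics/{n}0.png",cv2.resize(f["pixels"][:,:,::-1],(768,576),interpolation=cv2.INTER_CUBIC))
    np.savez(f"{n}0.npz",**f)
    R=cv2.Rodrigues(np.array(f["rvec"],float))[0];print(n,f["mtx"],(-R.T@np.array(f["tvec"]).ravel()).round(1),R.round(2))
print(telemetry.state())
E
```

```text
pics
scene [[401.84085579   0.         264.190655  ]
 [  0.         401.84085579 195.06294947]
 [  0.           0.           1.        ]] [1234.2  226.4  879.8] [[-0.18  0.98 -0.01]
 [ 0.73  0.12 -0.68]
 [-0.66 -0.13 -0.74]]
top [[457.41294973   0.         255.03892175]
 [  0.         457.41294973 190.73509744]
 [  0.           0.           1.        ]] [ 414.4  105.7 1394.9] [[ 0.03 -1.    0.03]
 [-0.99 -0.03 -0.15]
 [ 0.15 -0.02 -0.99]]
{'time_s': 0.1, 'qpos': array([-7.13337814e+01,  1.83477487e+01,  8.96980791e+01, -6.69353920e-04,
        7.20433655e+01, -1.14654600e+00]), 'qvel': array([-0.06097204, -0.07693395, -0.2497664 ,  0.04209259,  0.09626159,
       -0.02620014]), 'effort': array([-9.41835674e-05, -4.13333416e+01, -2.32506877e+01,  7.29437638e-02,
        4.22185252e-02, -4.84358179e-05]), 'ee_pos': array([ 194.75719182, -540.58387726,  235.21568057]), 'ee_rot': array([-1.79910812e+02, -1.14842684e-03,  1.98129706e+01]), 'force': array([-0.03485265,  0.24504929,  0.31698705]), 'torque': array([0.01669251, 0.01600095, 0.04909874]), 'gripper_width': 91.22246768345974}
```

View pics/scene0.png

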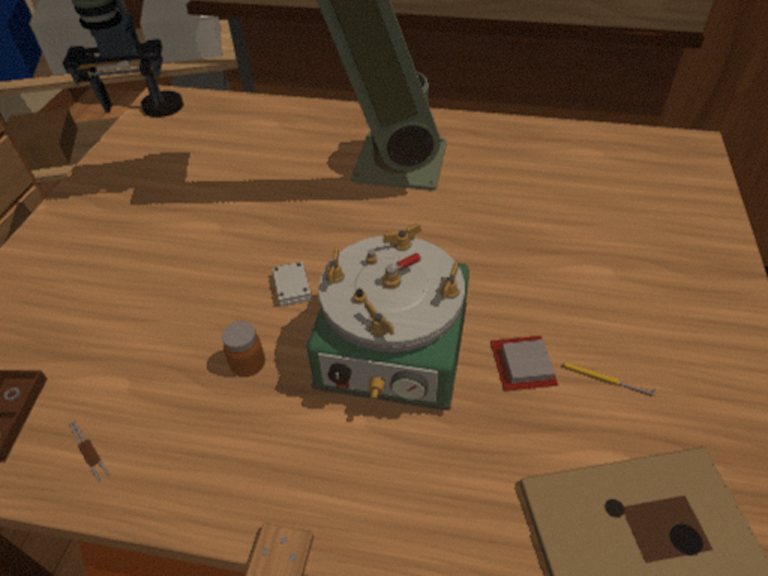

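View pics/top0.png

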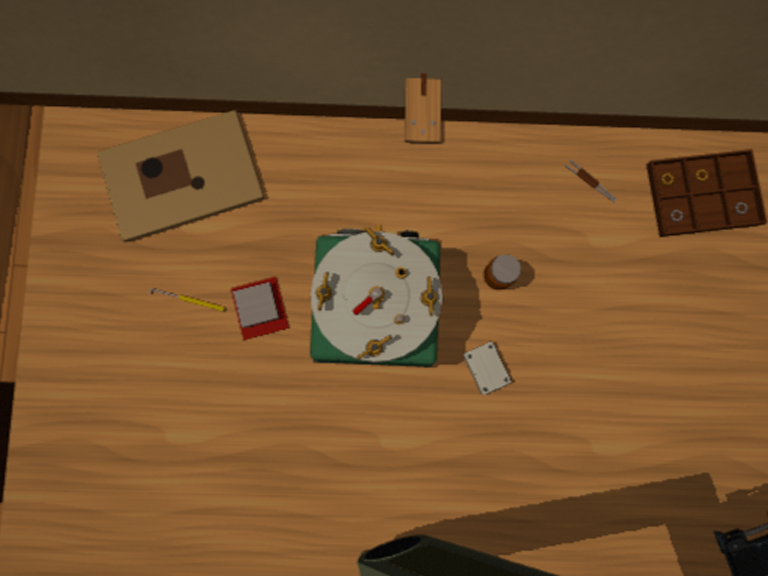

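The scene view shows the pot with its panel facing away from the robot. In the top view the lid is centred at about (376,296), with nuts a (380,241), b (323,291), c (376,347) and d (429,296), and the red lever at (365,301). Next I'll measure from the masks.

```bash
cat > h.py <<'E'
import numpy as np,cv2
def load(n):
    f=dict(np.load(n)); f["R"]=cv2.Rodrigues(f["rvec"].astype(float))[0]; f["c"]=-f["R"].T@f["tvec"].ravel().astype(float); return f
def ray(f,p):
    u=cv2.undistortPoints(np.array([[p]],float),f["mtx"],None).ravel()
    d=f["R"].T@np.array([u[0],u[1],1]); return d
def onz(f,p,z):
    d=ray(f,p); return f["c"]+d*(z-f["c"][2])/d[2]
def tri(f,p,g,q):
    d,e=ray(f,p),ray(g,q); s=np.linalg.lstsq(np.c_[d,-e],g["c"]-f["c"],rcond=None)[0]
    a,b=f["c"]+d*s[0],g["c"]+e*s[1]; return (a+b)/2,np.linalg.norm(a-b)
def blobs(m,amin,roi):
    k=np.zeros_like(m);x0,y0,x1,y1=roi;k[y0:y1,x0:x1]=m[y0:y1,x0:x1]
    n,l,s,c=cv2.connectedComponentsWithStats(k)
    out=[]
    for i in range(1,n):
        if s[i,4]>=amin:
            pts=np.argwhere(l==i)[:,::-1].astype(np.float32); w,v=np.linalg.eigh(np.cov(pts.T)); out.append((c[i],int(s[i,4]),v[:,1],cv2.minAreaRect(pts)))
    return out
E
cat > m.py <<'E'
from h import *
import sys
roi={"top":(200,145,305,250),"scene":(195,140,330,275)}
t=sys.argv[1]
for n in("top","scene"):
    f=load(f"{n}{t}.npz"); hsv=cv2.cvtColor(f["pixels"],cv2.COLOR_RGB2HSV)
    br=cv2.inRange(hsv,(12,110,60),(28,255,255)); red=cv2.inRange(hsv,(0,150,80),(6,255,255))|cv2.inRange(hsv,(174,150,80),(180,255,255))
    lid=cv2.inRange(hsv,(0,0,120),(180,70,255))
    for c,a,v,r in blobs(br,12,roi[n]):
        p=onz(f,c,199);q=onz(f,c+v*5,199)-p
        print(n,"brass",c.round(1),a,p.round(1),"bearing",np.degrees(np.arctan2(q[1],q[0])).round(1),"len",np.round(r[1],1))
    for c,a,v,r in blobs(red,12,roi[n]): 
        p=onz(f,c,207);q=onz(f,c+v*5,207)-p
        print(n,"red",c.round(1),a,p.round(1),"bearing",np.degrees(np.arctan2(q[1],q[0])).round(1))
    cs,_=cv2.findContours(lid[roi[n][1]:roi[n][3],roi[n][0]:roi[n][2]],cv2.RETR_EXTERNAL,cv2.CHAIN_APPROX_NONE)
    c=max(cs,key=cv2.contourArea)+np.array(roi[n][:2]);
    P=np.array([onz(f,x,175)[:2] for x in cv2.convexHull(c)[:,0].astype(float)],np.float32)
    o,rr=cv2.minEnclosingCircle(P); A=np.c_[2*P,np.ones(len(P))];s=np.linalg.lstsq(A,(P**2).sum(1),rcond=None)[0]
    print(n,"lid enc",np.round(o,1),round(rr,1),"fit",s[:2].round(1),np.sqrt(s[2]+s[:2]@s[:2]).round(1))
    g=cv2.inRange(hsv,(60,90,30),(95,255,255)); b=blobs(g,100,(190,140,335,285)); print(n,"green",[(x[0].round(1),x[1],np.round(cv2.boxPoints(x[3]),1).tolist()) for x in b])
E
python3 m.py 0
```

```text
top brass [255.4 192.1] 3754 [588.6  77.4 199. ] bearing 72.4 len [104. 104.]
top brass [266.9 181.3] 36 [618.4  47.6 199. ] bearing -159.3 len [7. 6.]
top brass [215.3 194.1] 107 [579.9 183.  199. ] bearing 170.0 len [24.  9.]
top brass [285.6 197.7] 114 [576.1  -2.9 199. ] bearing -175.0 len [24.  9.]
top brass [251.1 198.2] 65 [572.   88.4 199. ] bearing -179.3 len [10. 14.]
top brass [265.2 213.6] 16 [532.4  50.2 199. ] bearing 60.6 len [6.2 4. ]
top brass [249.2 231.3] 121 [484.8  90.8 199. ] bearing 124.2 len [10.2 24.7]
top red [241.5 203.2] 60 [557.  113.1 207. ] bearing 134.7
top lid enc [581.4  89.9] 118.5 fit [579.7  89.8] 116.7
top green [(array([216.8, 163.8]), 159, [[202.5, 168.5], [221.5, 149.5], [230.0, 158.0], [211.0, 177.0]]), (array([286.9, 166.6]), 143, [[276.0, 161.0], [284.1000061035156, 153.89999389648438], [299.0, 171.0], [290.8999938964844, 178.10000610351562]]), (array([217.6, 232.5]), 353, [[196.6999969482422, 228.39999389648438], [209.0, 213.0], [244.0, 241.0], [231.6999969482422, 256.3999938964844]]), (array([279.6, 235.8]), 332, [[251.0, 242.0], [290.0, 218.0], [300.0, 234.1999969482422], [261.0, 258.20001220703125]])]
scene brass [267.1 198.5] 8131 [629.6 115.7 199. ] bearing -112.5 len [134. 134.]
scene brass [247.7 173.1] 26 [555.8  54.9 199. ] bearing -42.9 len [5. 5.]
scene brass [222.7 182.5] 101 [596.7   2.8 199. ] bearing 11.3 len [11. 10.]
scene brass [260.6 186.6] 98 [595.2  94.1 199. ] bearing -63.7 len [ 9. 11.]
scene brass [299.2 192.5] 104 [598.6 185.5 199. ] bearing 0.1 len [11.7 10.9]
scene brass [249.3 211.1] 217 [673.3  83.3 199. ] bearing 40.6 len [36.1 12.7]
scene red [272.7 173.4] 66 [554.7 116.2 207. ] bearing -45.8
scene red [328.5 229.8] 14 [702.3 259.5 207. ] bearing 10.0
scene lid enc [580.8  92. ] 117.4 fit [581.2  91.8] 116.3
scene green []
```

Measurements agree: lid centre about (580, 90.3), circle radius 117 mm (118 given), b–d spacing 186 mm (188 given), pot yaw about −0.6°. The wings match their predicted bearings: b 170°, c 124°, d 185°, and a about 44°. First move: rise, then transit to nut a.

```bash
cat > plan.py <<'E'
import sys,numpy as np
from workcell import telemetry
s=telemetry.state();p=s["ee_pos"];yaw=s["ee_rot"][2];t=np.radians(yaw)
N=dict(a=(674,89.3),b=(581,184.3),c=(486,91.3),d=(579,-3.7),v=(580,90.3))
print("t",round(s["time_s"],2),"tcp",p.round(1),"rot",s["ee_rot"].round(1),"q6",s["qpos"][5].round(1),"w",round(s["gripper_width"],1),"F",s["force"].round(1))
if len(sys.argv)>1:
    k,to=sys.argv[1],float(sys.argv[2]); d=np.array(N[k])-p[:2]
    if len(sys.argv)>3: d+=float(sys.argv[3])*np.array([np.cos(np.radians(to)),np.sin(np.radians(to))])
    print("shift cm x,y",((d@[np.cos(t),np.sin(t)])/10).round(2),((d@[np.sin(t),-np.cos(t)])/10).round(2),"yaw units",round((yaw-to+180)%360-180,1)/5)
E
python3 -m inch '[{"z":-3.5,"gripper":0},{"x":3.32,"y":-2.15},{"x":3.32,"y":-2.15},{"x":3.32,"y":-2.15},{"x":3.32,"y":-2.15},{"x":3.32,"y":-2.15},{"x":3.32,"y":-2.15},{"x":3.32,"y":-2.15},{"x":3.32,"y":-2.15},{"x":3.32,"y":-2.15},{"x":3.32,"y":-2.15},{"x":3.32,"y":-2.15}]' 15
python3 plan.py a 224
```

```text
t 0.1 tcp [ 194.8 -540.6  235.2] rot [-179.9   -0.    19.8] q6 -1.1 w 91.2 F [-0.   0.2  0.3]
shift cm x,y 66.44 -43.02 yaw units 31.160000000000004invalid input
```

```bash
python3 -m inch '[{"x":0,"y":0,"z":-3.5,"yaw":0,"gripper":0}]' 15; python3 -m inch --help | head -20; python3 plan.py a 224
```

```text
time_s: 0.18
ee_pos: [193.6, -537.2, 264.0]
ee_rot: [-179.1, -0.0, 19.8]
force: [0.9, 0.2, 0.3]
gripper_width: 86.8
t 0.18 tcp [ 193.6 -537.2  264. ] rot [-179.1   -0.    19.8] q6 -1.1 w 86.8 F [0.9 0.2 0.3]
shift cm x,y 66.43 -42.66 yaw units 31.160000000000004invalid input: not JSON, or not a number
```

```bash
python3 -m inch '[{"x":3.32,"y":-2.15,"gripper":0},{"x":3.32,"y":-2.15,"gripper":0},{"x":3.32,"y":-2.15,"gripper":0},{"x":3.32,"y":-2.15,"gripper":0},{"x":3.32,"y":-2.15,"gripper":0},{"x":3.32,"y":-2.15,"gripper":0},{"x":3.32,"y":-2.15,"gripper":0},{"x":3.32,"y":-2.15,"gripper":0},{"x":3.32,"y":-2.15,"gripper":0},{"x":3.32,"y":-2.15,"gripper":0}]' || python3 -m inch '[{"x":3.32,"y":-2.15,"z":0,"yaw":0,"gripper":0}]'
python3 plan.py a 224
```

```text
time_s: 0.27
ee_pos: [217.3, -515.3, 274.7]
ee_rot: [179.4, 0.2, 19.5]
force: [1.3, -1.0, 0.9]
gripper_width: 80.9
t 0.27 tcp [ 217.3 -515.3  274.7] rot [179.4   0.2  19.5] q6 2.3 w 80.9 F [ 1.3 -1.   0.9]
shift cm x,y 63.25 -41.73 yaw units 31.1invalid input
```

```bash
python3 -m inch '[{"x":3.32,"y":-2.15,"z":0,"yaw":0,"gripper":0},{"x":3.32,"y":-2.15,"z":0,"yaw":0,"gripper":0},{"x":3.32,"y":-2.15,"z":0,"yaw":0,"gripper":0},{"x":3.32,"y":-2.15,"z":0,"yaw":0,"gripper":0},{"x":3.32,"y":-2.15,"z":0,"yaw":0,"gripper":0},{"x":3.32,"y":-2.15,"z":0,"yaw":0,"gripper":0},{"x":3.32,"y":-2.15,"z":0,"yaw":0,"gripper":0},{"x":3.32,"y":-2.15,"z":0,"yaw":0,"gripper":0},{"x":3.32,"y":-2.15,"z":0,"yaw":0,"gripper":0},{"x":3.32,"y":-2.15,"z":0,"yaw":0,"gripper":0}]' >/dev/null
python3 -m inch '[{"x":3.32,"y":-2.15,"z":0,"yaw":0,"gripper":0},{"x":3.32,"y":-2.15,"z":0,"yaw":0,"gripper":0},{"x":3.32,"y":-2.15,"z":0,"yaw":0,"gripper":0},{"x":3.32,"y":-2.15,"z":0,"yaw":0,"gripper":0},{"x":3.32,"y":-2.15,"z":0,"yaw":0,"gripper":0},{"x":3.32,"y":-2.15,"z":0,"yaw":0,"gripper":0},{"x":3.32,"y":-2.15,"z":0,"yaw":0,"gripper":0},{"x":3.32,"y":-2.15,"z":0,"yaw":0,"gripper":0},{"x":3.32,"y":-2.15,"z":0,"yaw":0,"gripper":0},{"x":0,"y":0,"z":0,"yaw":-1,"gripper":0},{"x":0,"y":0,"z":0,"yaw":-1,"gripper":0},{"x":0,"y":0,"z":0,"yaw":-1,"gripper":0}]'
python3 plan.py a 224
```

```text
time_s: 2.1
ee_pos: [674.0, 89.6, 269.5]
ee_rot: [-180.0, 0.1, 35.1]
force: [-0.5, -0.5, 0.5]
gripper_width: 45.7
t 2.1 tcp [674.   89.6 269.5] rot [-1.80e+02  1.00e-01  3.51e+01] q6 61.5 w 45.7 F [-0.5 -0.5  0.5]
shift cm x,y -0.02 0.03 yaw units 34.22
```

```bash
for i in 1 2 3; do python3 -m inch '[{"x":0,"y":0,"z":0,"yaw":-1,"gripper":0},{"x":0,"y":0,"z":0,"yaw":-1,"gripper":0},{"x":0,"y":0,"z":0,"yaw":-1,"gripper":0},{"x":0,"y":0,"z":0,"yaw":-1,"gripper":0},{"x":0,"y":0,"z":0,"yaw":-1,"gripper":0},{"x":0,"y":0,"z":0,"yaw":-1,"gripper":0},{"x":0,"y":0,"z":0,"yaw":-1,"gripper":0},{"x":0,"y":0,"z":0,"yaw":-1,"gripper":0},{"x":0,"y":0,"z":0,"yaw":-1,"gripper":0},{"x":0,"y":0,"z":0,"yaw":-1,"gripper":0},{"x":0,"y":0,"z":0,"yaw":-1,"gripper":0},{"x":0,"y":0,"z":0,"yaw":-1,"gripper":0}]' >/dev/null; done
python3 -m inch '[{"x":0,"y":0,"z":2,"yaw":-1,"gripper":0},{"x":0,"y":0,"z":2,"yaw":-0.8,"gripper":0},{"x":0,"y":0,"z":0,"yaw":0,"gripper":0}]'
python3 plan.py a 224
python3 - <<'E'
from workcell import cams
import cv2,numpy as np
f=cams.grab_frame("scene");cv2.imwrite("pics/s1.png",cv2.resize(f["pixels"][110:290,170:370,::-1],(800,720)[:1]+(600,) if 0 else (660,594),interpolation=cv2.INTER_CUBIC))
E
```

```text
time_s: 5.35
ee_pos: [671.6, 88.4, 226.1]
ee_rot: [179.7, -0.4, -136.1]
force: [-0.8, -0.2, 0.6]
gripper_width: 45.5
t 5.35 tcp [671.6  88.4 226.1] rot [ 179.7   -0.4 -136.1] q6 -127.3 w 45.5 F [-0.8 -0.2  0.6]
shift cm x,y -0.24 -0.1 yaw units -0.02
```

View pics/s1.png

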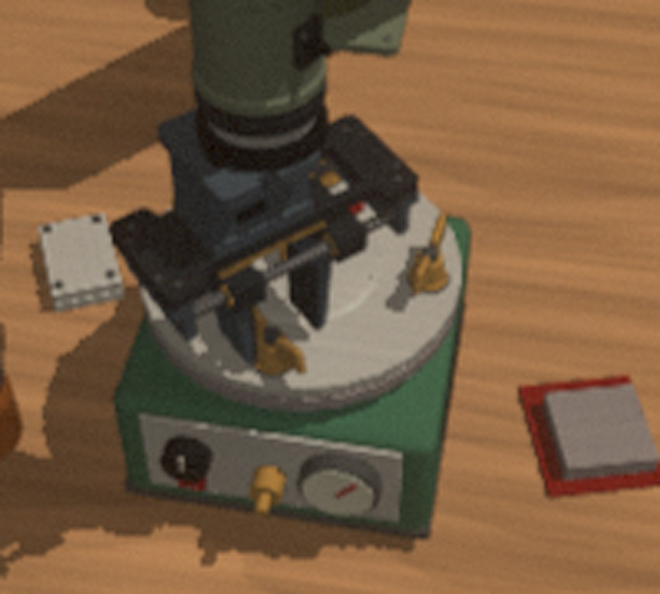

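The fingers straddle nut a, with tips at about (245,355) and (318,325) and the nut between them at (278,352). I'll lower and grip.

```bash
python3 -m inch '[{"x":-0.1,"y":0,"z":0.8,"yaw":0,"gripper":0},{"x":-0.1,"y":0,"z":1.0,"yaw":0,"gripper":0},{"x":0,"y":0,"z":0,"yaw":0,"gripper":0}]';python3 plan.py a 224; python3 -m inch '[{"x":0,"y":0,"z":0,"yaw":0,"gripper":-1},{"x":0,"y":0,"z":0,"yaw":0,"gripper":-1},{"x":0,"y":0,"z":0,"yaw":0,"gripper":-1},{"x":0,"y":0,"z":0,"yaw":0,"gripper":-1},{"x":0,"y":0,"z":0,"yaw":0,"gripper":-1},{"x":0,"y":0,"z":0,"yaw":0,"gripper":-1},{"x":0,"y":0,"z":0,"yaw":0,"gripper":-1}]' 15; python3 plan.py a 224
```

```text
time_s: 5.65
ee_pos: [674.8, 90.1, 211.3]
ee_rot: [179.9, -0.1, -136.2]
force: [0.2, -0.1, 0.4]
gripper_width: 45.8
t 5.65 tcp [674.8  90.1 211.3] rot [ 1.799e+02 -1.000e-01 -1.362e+02] q6 -127.1 w 45.8 F [ 0.2 -0.1  0.4]
shift cm x,y 0.11 -0.0 yaw units -0.04
time_s: 6.23
ee_pos: [675.5, 90.1, 213.4]
ee_rot: [-180.0, 0.0, -136.2]
force: [0.5, 0.6, 1.3]
gripper_width: 19.0
t 6.23 tcp [675.5  90.1 213.4] rot [-180.     0.  -136.2] q6 -127.2 w 19.0 F [0.5 0.6 1.3]
shift cm x,y 0.16 0.04 yaw units -0.04
```

```bash
python3 -m inch '[{"x":0,"y":0,"z":0,"yaw":0,"gripper":-1},{"x":0,"y":0,"z":0,"yaw":0,"gripper":-1},{"x":0,"y":0,"z":0,"yaw":0,"gripper":-1}]' ; python3 plan.py a 224
```

```text
time_s: 6.48
ee_pos: [675.5, 90.1, 213.4]
ee_rot: [-180.0, 0.0, -136.2]
force: [-0.3, 0.6, 1.9]
gripper_width: 19.8
t 6.48 tcp [675.5  90.1 213.4] rot [-180.     0.  -136.2] q6 -127.2 w 19.8 F [-0.3  0.6  1.9]
shift cm x,y 0.16 0.04 yaw units -0.04
```

```bash
python3 -m inch '[{"x":0,"y":0,"z":0.01,"yaw":1,"gripper":-1},{"x":0,"y":0,"z":0.01,"yaw":1,"gripper":-1},{"x":0,"y":0,"z":0.01,"yaw":1,"gripper":-1},{"x":0,"y":0,"z":0.01,"yaw":1,"gripper":-1},{"x":0,"y":0,"z":0.01,"yaw":1,"gripper":-1},{"x":0,"y":0,"z":0.01,"yaw":1,"gripper":-1}]';python3 plan.py;  python3 -m inch '[{"x":0,"y":0,"z":0.01,"yaw":1,"gripper":-1},{"x":0,"y":0,"z":0.01,"yaw":1,"gripper":-1},{"x":0,"y":0,"z":0.01,"yaw":1,"gripper":-1},{"x":0,"y":0,"z":0.01,"yaw":1,"gripper":-1},{"x":0,"y":0,"z":0.01,"yaw":1,"gripper":-1},{"x":0,"y":0,"z":0.01,"yaw":1,"gripper":-1},{"x":0,"y":0,"z":0.01,"yaw":1,"gripper":-1},{"x":0,"y":0,"z":0.01,"yaw":1,"gripper":-1},{"x":0,"y":0,"z":0.01,"yaw":1,"gripper":-1},{"x":0,"y":0,"z":0.01,"yaw":1,"gripper":-1},{"x":0,"y":0,"z":0.01,"yaw":1,"gripper":-1},{"x":0,"y":0,"z":0.01,"yaw":1,"gripper":-1}]'; python3 plan.py
python3 -m inch '[{"x":0,"y":0,"z":0,"yaw":0,"gripper":0},{"x":0,"y":0,"z":0,"yaw":0,"gripper":0},{"x":0,"y":0,"z":0,"yaw":0,"gripper":0},{"x":0,"y":0,"z":0,"yaw":0,"gripper":0},{"x":0,"y":0,"z":-3,"yaw":0,"gripper":0},{"x":0,"y":0,"z":-2,"yaw":0,"gripper":0}]'; python3 plan.py c 124
python3 - <<'E'
from workcell import cams
import cv2,numpy as np
f=cams.grab_frame("scene");np.savez("scene2.npz",**f);cv2.imwrite("pics/s2.png",cv2.resize(f["pixels"][110:290,170:370,::-1],(660,594),interpolation=cv2.INTER_CUBIC))
E
```

```text
time_s: 6.98
ee_pos: [676.2, 88.8, 212.9]
ee_rot: [-179.8, 0.1, -166.4]
force: [1.9, -3.0, 2.9]
gripper_width: 19.5
t 6.98 tcp [676.2  88.8 212.9] rot [-1.798e+02  1.000e-01 -1.664e+02] q6 -96.9 w 19.5 F [ 1.9 -3.   2.9]
time_s: 7.98
ee_pos: [675.4, 86.0, 211.9]
ee_rot: [-179.7, 0.3, 133.6]
force: [-1.7, -9.1, 4.4]
gripper_width: 19.6
t 7.98 tcp [675.4  86.  211.9] rot [-179.7    0.3  133.6] q6 -36.9 w 19.6 F [-1.7 -9.1  4.4]
time_s: 8.48
ee_pos: [675.0, 90.4, 261.2]
ee_rot: [-179.9, -0.1, 133.9]
force: [1.5, 0.8, 1.0]
gripper_width: 45.7
t 8.48 tcp [675.   90.4 261.2] rot [-1.799e+02 -1.000e-01  1.339e+02] q6 -37.2 w 45.7 F [1.5 0.8 1. ]
shift cm x,y 13.15 -13.57 yaw units 1.98
```

View pics/s2.png

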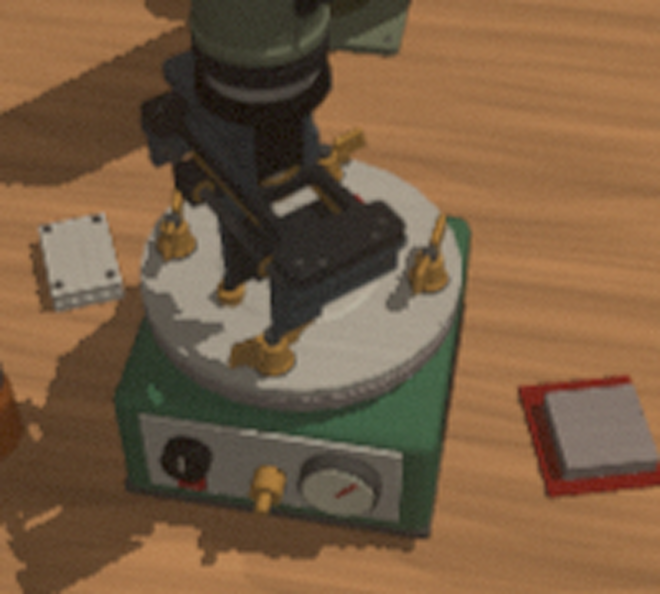

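Nut a turned about a quarter: its wing now lies out to the left at (250,355). On to nut c.

```bash
sed -i 's/^N=.*/N=dict(a=(673.5,88.3),b=(580.8,183.5),c=(485.7,90.6),d=(578.7,-4.3),v=(579.7,89.5))/' plan.py
python3 -m inch '[{"x":2.63,"y":-2.72,"z":0,"yaw":0,"gripper":0},{"x":2.63,"y":-2.72,"z":0,"yaw":0,"gripper":0},{"x":2.63,"y":-2.72,"z":0,"yaw":0,"gripper":0},{"x":2.63,"y":-2.72,"z":0,"yaw":0,"gripper":0},{"x":2.63,"y":-2.72,"z":0,"yaw":0,"gripper":0},{"x":0,"y":0,"z":0,"yaw":1,"gripper":0},{"x":0,"y":0,"z":0,"yaw":1,"gripper":0},{"x":0,"y":0,"z":2,"yaw":0,"gripper":0},{"x":0,"y":0,"z":0,"yaw":0,"gripper":0}]' >/dev/null; python3 plan.py c 124
python3 -m inch '[{"x":0,"y":0,"z":1.5,"yaw":0,"gripper":0},{"x":0,"y":0,"z":1.5,"yaw":0,"gripper":0},{"x":0,"y":0,"z":0,"yaw":0,"gripper":-1},{"x":0,"y":0,"z":0,"yaw":0,"gripper":-1},{"x":0,"y":0,"z":0,"yaw":0,"gripper":-1},{"x":0,"y":0,"z":0,"yaw":0,"gripper":-1},{"x":0,"y":0,"z":0,"yaw":0,"gripper":-1},{"x":0,"y":0,"z":0,"yaw":0,"gripper":-1},{"x":0,"y":0,"z":0,"yaw":0,"gripper":-1}]' >/dev/null; python3 plan.py c 124
```

```text
t 9.28 tcp [484.1  90.8 238.7] rot [-1.798e+02 -1.000e-01  1.239e+02] q6 -24.6 w 45.3 F [-1.2 -0.9 -1. ]
shift cm x,y -0.1 0.12 yaw units -0.02
t 10.03 tcp [485.5  90.2 211.8] rot [-179.9    0.   123.8] q6 -24.6 w 20.1 F [-4.8 -2.4  4. ]
shift cm x,y 0.03 0.04 yaw units -0.04
```

```bash
python3 -m inch '[{"x":0,"y":0,"z":0.01,"yaw":1,"gripper":-1},{"x":0,"y":0,"z":0.01,"yaw":1,"gripper":-1},{"x":0,"y":0,"z":0.01,"yaw":1,"gripper":-1},{"x":0,"y":0,"z":0.01,"yaw":1,"gripper":-1},{"x":0,"y":0,"z":0.01,"yaw":1,"gripper":-1},{"x":0,"y":0,"z":0.01,"yaw":1,"gripper":-1},{"x":0,"y":0,"z":0.01,"yaw":1,"gripper":-1},{"x":0,"y":0,"z":0.01,"yaw":1,"gripper":-1},{"x":0,"y":0,"z":0.01,"yaw":1,"gripper":-1}]' >/dev/null; python3 -m inch '[{"x":0,"y":0,"z":0.01,"yaw":1,"gripper":-1},{"x":0,"y":0,"z":0.01,"yaw":1,"gripper":-1},{"x":0,"y":0,"z":0.01,"yaw":1,"gripper":-1},{"x":0,"y":0,"z":0.01,"yaw":1,"gripper":-1},{"x":0,"y":0,"z":0.01,"yaw":1,"gripper":-1},{"x":0,"y":0,"z":0.01,"yaw":1,"gripper":-1},{"x":0,"y":0,"z":0.01,"yaw":1,"gripper":-1},{"x":0,"y":0,"z":0.01,"yaw":1,"gripper":-1},{"x":0,"y":0,"z":0.01,"yaw":1,"gripper":-1}]' >/dev/null; python3 plan.py c 34
python3 -m inch '[{"x":0,"y":0,"z":0,"yaw":0,"gripper":0},{"x":0,"y":0,"z":0,"yaw":0,"gripper":0},{"x":0,"y":0,"z":0,"yaw":0,"gripper":0},{"x":0,"y":0,"z":-3,"yaw":0,"gripper":0},{"x":0,"y":0,"z":-2,"yaw":0,"gripper":0},{"x":3.27,"y":-0.6,"z":0,"yaw":0,"gripper":0},{"x":3.27,"y":-0.6,"z":0,"yaw":0,"gripper":0},{"x":3.27,"y":-0.6,"z":0,"yaw":0,"gripper":0},{"x":3.27,"y":-0.6,"z":0,"yaw":0,"gripper":0},{"x":0,"y":0,"z":0,"yaw":-1,"gripper":0},{"x":0,"y":0,"z":0,"yaw":-1,"gripper":0},{"x":0,"y":0,"z":0,"yaw":-1,"gripper":0}]' >/dev/null; python3 plan.py b 170
```

```text
t 11.53 tcp [485.   90.3 210.2] rot [-1.80e+02  1.00e-01  3.36e+01] q6 65.7 w 19.8 F [-6.1 -3.1  7.7]
shift cm x,y 0.07 0.01 yaw units -0.08
t 12.53 tcp [582.3 184.5 258.5] rot [-180.    -0.    49.2] q6 57.3 w 45.8 F [-0.3  0.   0.5]
shift cm x,y -0.17 -0.04 yaw units -24.16
```

```bash
python3 -m inch '[{"x":-0.17,"y":-0.04,"z":0,"yaw":-1,"gripper":0},{"x":0,"y":0,"z":0,"yaw":-1,"gripper":0},{"x":0,"y":0,"z":0,"yaw":-1,"gripper":0},{"x":0,"y":0,"z":0,"yaw":-1,"gripper":0},{"x":0,"y":0,"z":0,"yaw":-1,"gripper":0},{"x":0,"y":0,"z":0,"yaw":-1,"gripper":0},{"x":0,"y":0,"z":0,"yaw":-1,"gripper":0},{"x":0,"y":0,"z":0,"yaw":-1,"gripper":0},{"x":0,"y":0,"z":0,"yaw":-1,"gripper":0},{"x":0,"y":0,"z":0,"yaw":-1,"gripper":0},{"x":0,"y":0,"z":0,"yaw":-1,"gripper":0},{"x":0,"y":0,"z":0,"yaw":-1,"gripper":0}]' >/dev/null; python3 -m inch '[{"x":0,"y":0,"z":0,"yaw":-1,"gripper":0},{"x":0,"y":0,"z":0,"yaw":-1,"gripper":0},{"x":0,"y":0,"z":0,"yaw":-1,"gripper":0},{"x":0,"y":0,"z":0,"yaw":-1,"gripper":0},{"x":0,"y":0,"z":0,"yaw":-1,"gripper":0},{"x":0,"y":0,"z":0,"yaw":-1,"gripper":0},{"x":0,"y":0,"z":0,"yaw":-1,"gripper":0},{"x":0,"y":0,"z":0,"yaw":-1,"gripper":0},{"x":0,"y":0,"z":0,"yaw":-1,"gripper":0},{"x":0,"y":0,"z":0.5,"yaw":-1,"gripper":0},{"x":0,"y":0,"z":0.5,"yaw":-1,"gripper":0},{"x":0,"y":0,"z":1,"yaw":-1,"gripper":0}]' >/dev/null; python3 plan.py b 170
python3 -m inch '[{"x":0,"y":0,"z":1.4,"yaw":0,"gripper":0},{"x":0,"y":0,"z":1.3,"yaw":0,"gripper":0},{"x":0,"y":0,"z":0,"yaw":0,"gripper":-1},{"x":0,"y":0,"z":0,"yaw":0,"gripper":-1},{"x":0,"y":0,"z":0,"yaw":0,"gripper":-1},{"x":0,"y":0,"z":0,"yaw":0,"gripper":-1},{"x":0,"y":0,"z":0,"yaw":0,"gripper":-1},{"x":0,"y":0,"z":0,"yaw":0,"gripper":-1},{"x":0,"y":0,"z":0,"yaw":0,"gripper":-1}]' >/dev/null; python3 plan.py b 170
```

```text
t 14.53 tcp [581.1 183.1 239.9] rot [179.9   0.2 169.1] q6 -62.7 w 45.7 F [ 0.2 -0.1  0.7]
shift cm x,y 0.04 0.04 yaw units -0.18
t 15.28 tcp [580.7 182.9 213.2] rot [1.799e+02 1.000e-01 1.688e+02] q6 -62.4 w 19.4 F [1.1 2.2 2.1]
shift cm x,y 0.0 0.06 yaw units -0.24
```

```bash
python3 -m inch '[{"x":0,"y":0,"z":0.01,"yaw":1,"gripper":-1},{"x":0,"y":0,"z":0.01,"yaw":1,"gripper":-1},{"x":0,"y":0,"z":0.01,"yaw":1,"gripper":-1},{"x":0,"y":0,"z":0.01,"yaw":1,"gripper":-1},{"x":0,"y":0,"z":0.01,"yaw":1,"gripper":-1},{"x":0,"y":0,"z":0.01,"yaw":1,"gripper":-1},{"x":0,"y":0,"z":0.01,"yaw":1,"gripper":-1},{"x":0,"y":0,"z":0.01,"yaw":1,"gripper":-1},{"x":0,"y":0,"z":0.01,"yaw":1,"gripper":-1}]' >/dev/null; python3 -m inch '[{"x":0,"y":0,"z":0.01,"yaw":1,"gripper":-1},{"x":0,"y":0,"z":0.01,"yaw":1,"gripper":-1},{"x":0,"y":0,"z":0.01,"yaw":1,"gripper":-1},{"x":0,"y":0,"z":0.01,"yaw":1,"gripper":-1},{"x":0,"y":0,"z":0.01,"yaw":1,"gripper":-1},{"x":0,"y":0,"z":0.01,"yaw":1,"gripper":-1},{"x":0,"y":0,"z":0.01,"yaw":1,"gripper":-1},{"x":0,"y":0,"z":0.01,"yaw":1,"gripper":-1},{"x":0,"y":0,"z":0.01,"yaw":1,"gripper":-1}]' >/dev/null; python3 plan.py b 79
python3 -m inch '[{"x":0,"y":0,"z":0,"yaw":0,"gripper":0},{"x":0,"y":0,"z":0,"yaw":0,"gripper":0},{"x":0,"y":0,"z":0,"yaw":0,"gripper":0},{"x":0,"y":0,"z":-3,"yaw":0,"gripper":0},{"x":0,"y":0,"z":-2,"yaw":0,"gripper":0},{"x":-3.7,"y":0.68,"z":0,"yaw":0,"gripper":0},{"x":-3.7,"y":0.68,"z":0,"yaw":0,"gripper":0},{"x":-3.7,"y":0.68,"z":0,"yaw":0,"gripper":0},{"x":-3.7,"y":0.68,"z":0,"yaw":0,"gripper":0},{"x":-3.7,"y":0.68,"z":0,"yaw":0,"gripper":0},{"x":0,"y":0,"z":0,"yaw":-1,"gripper":0},{"x":0,"y":0,"z":0,"yaw":-1,"gripper":0}]' >/dev/null; python3 plan.py d 185
```

```text
t 16.78 tcp [580.3 182.6 211.7] rot [179.9  -0.   78.6] q6 27.8 w 19.4 F [-0.3  0.6  4.6]
shift cm x,y 0.09 0.03 yaw units -0.08
t 17.78 tcp [577.1  -8.1 260.2] rot [-180.     0.    88.9] q6 -0.8 w 45.5 F [0.2 0.3 0.4]
shift cm x,y 0.39 0.15 yaw units -19.22
```

```bash
python3 -m inch '[{"x":0,"y":0,"z":0,"yaw":-1,"gripper":0},{"x":0,"y":0,"z":0,"yaw":-1,"gripper":0},{"x":0,"y":0,"z":0,"yaw":-1,"gripper":0},{"x":0,"y":0,"z":0,"yaw":-1,"gripper":0},{"x":0,"y":0,"z":0,"yaw":-1,"gripper":0},{"x":0,"y":0,"z":0,"yaw":-1,"gripper":0},{"x":0,"y":0,"z":0,"yaw":-1,"gripper":0},{"x":0,"y":0,"z":0,"yaw":-1,"gripper":0},{"x":0,"y":0,"z":0,"yaw":-1,"gripper":0},{"x":0,"y":0,"z":0,"yaw":-1,"gripper":0},{"x":0,"y":0,"z":0,"yaw":-1,"gripper":0},{"x":0,"y":0,"z":0,"yaw":-1,"gripper":0}]' >/dev/null; python3 -m inch '[{"x":0,"y":0,"z":0,"yaw":-1,"gripper":0},{"x":0,"y":0,"z":0,"yaw":-1,"gripper":0},{"x":0,"y":0,"z":0,"yaw":-1,"gripper":0},{"x":0,"y":0,"z":0,"yaw":-1,"gripper":0},{"x":0,"y":0,"z":0.5,"yaw":-1,"gripper":0},{"x":0,"y":0,"z":0.5,"yaw":-1,"gripper":0},{"x":0,"y":0,"z":1,"yaw":-1,"gripper":0}]' >/dev/null; python3 plan.py d 185
```

```text
t 19.37 tcp [577.8  -5.8 241. ] rot [-1.800e+02  1.000e-01 -1.759e+02] q6 -95.8 w 45.4 F [ 0.1 -0.5 -0.4]
shift cm x,y -0.1 0.14 yaw units -0.18
```

```bash
python3 -m inch '[{"x":-0.05,"y":0.1,"z":1.4,"yaw":0,"gripper":0},{"x":-0.05,"y":0,"z":1.4,"yaw":0,"gripper":0},{"x":0,"y":0,"z":0,"yaw":0,"gripper":-1},{"x":0,"y":0,"z":0,"yaw":0,"gripper":-1},{"x":0,"y":0,"z":0,"yaw":0,"gripper":-1},{"x":0,"y":0,"z":0,"yaw":0,"gripper":-1},{"x":0,"y":0,"z":0,"yaw":0,"gripper":-1},{"x":0,"y":0,"z":0,"yaw":0,"gripper":-1},{"x":0,"y":0,"z":0,"yaw":0,"gripper":-1}]' >/dev/null; python3 plan.py d 185
```

```text
t 20.12 tcp [578.9  -4.8 213.4] rot [-1.800e+02  1.000e-01 -1.762e+02] q6 -95.4 w 19.5 F [-0.  -1.3  1.8]
shift cm x,y 0.02 0.05 yaw units -0.24
```

```bash
python3 -m inch '[{"x":0,"y":0,"z":0.01,"yaw":1,"gripper":-1},{"x":0,"y":0,"z":0.01,"yaw":1,"gripper":-1},{"x":0,"y":0,"z":0.01,"yaw":1,"gripper":-1},{"x":0,"y":0,"z":0.01,"yaw":1,"gripper":-1},{"x":0,"y":0,"z":0.01,"yaw":1,"gripper":-1},{"x":0,"y":0,"z":0.01,"yaw":1,"gripper":-1},{"x":0,"y":0,"z":0.01,"yaw":1,"gripper":-1},{"x":0,"y":0,"z":0.01,"yaw":1,"gripper":-1},{"x":0,"y":0,"z":0.01,"yaw":1,"gripper":-1}]' >/dev/null; python3 -m inch '[{"x":0,"y":0,"z":0.01,"yaw":1,"gripper":-1},{"x":0,"y":0,"z":0.01,"yaw":1,"gripper":-1},{"x":0,"y":0,"z":0.01,"yaw":1,"gripper":-1},{"x":0,"y":0,"z":0.01,"yaw":1,"gripper":-1},{"x":0,"y":0,"z":0.01,"yaw":1,"gripper":-1},{"x":0,"y":0,"z":0.01,"yaw":1,"gripper":-1},{"x":0,"y":0,"z":0.01,"yaw":1,"gripper":-1},{"x":0,"y":0,"z":0.01,"yaw":1,"gripper":-1},{"x":0,"y":0,"z":0.01,"yaw":1,"gripper":-1}]' >/dev/null; python3 plan.py d 95
python3 -m inch '[{"x":0,"y":0,"z":0,"yaw":0,"gripper":0},{"x":0,"y":0,"z":0,"yaw":0,"gripper":0},{"x":0,"y":0,"z":0,"yaw":0,"gripper":0},{"x":0,"y":0,"z":-3,"yaw":0,"gripper":0},{"x":0,"y":0,"z":-2,"yaw":0,"gripper":0},{"x":2.53,"y":-2.15,"z":0,"yaw":0,"gripper":0},{"x":2.53,"y":-2.15,"z":0,"yaw":0,"gripper":0},{"x":2.53,"y":-2.15,"z":0,"yaw":0,"gripper":0},{"x":2.53,"y":-2.15,"z":0,"yaw":0,"gripper":0},{"x":0,"y":0,"z":0,"yaw":-1,"gripper":0},{"x":0,"y":0,"z":0,"yaw":-1,"gripper":0},{"x":0,"y":0,"z":0,"yaw":-1,"gripper":0}]' >/dev/null; python3 plan.py c 214
python3 - <<'E'
from workcell import cams
import cv2,numpy as np
f=cams.grab_frame("scene");g=cams.grab_frame("top")
a=cv2.resize(f["pixels"][120:250,190:330,::-1],(420,390),interpolation=cv2.INTER_CUBIC)
b=cv2.resize(g["pixels"][140:260,190:310,::-1],(370,390),interpolation=cv2.INTER_CUBIC)
cv2.imwrite("pics/s3.png",np.hstack([a,b]))
E
```

```text
t 21.62 tcp [578.   -5.8 211.9] rot [-180.     0.2   93.6] q6 -5.2 w 19.5 F [-2.5 -4.   5.9]
shift cm x,y 0.15 0.08 yaw units -0.27999999999999997
t 22.62 tcp [485.3  91.6 260.8] rot [180.   -0.  109.2] q6 -9.9 w 45.8 F [-0.2  0.6 -0.1]
shift cm x,y -0.11 0.0 yaw units -20.96
```

View pics/s3.png

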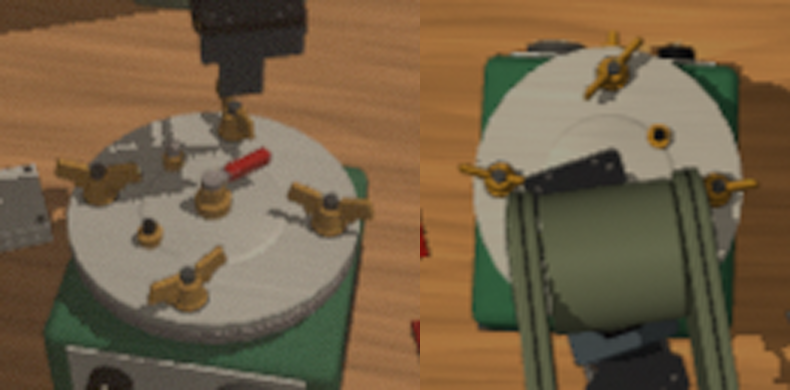

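Both views show all four wings turned about a quarter. In the top view, a runs (590,97)–(638,42), b runs (462,172)–(522,190) and d points right at (735,186). In the scene view, c is end-on at (235,115) and the red lever is still open. On to the second round, c first.

```bash
python3 -m inch '[{"x":-0.1,"y":0,"z":0,"yaw":-1,"gripper":0},{"x":0,"y":0,"z":0,"yaw":-1,"gripper":0},{"x":0,"y":0,"z":0,"yaw":-1,"gripper":0},{"x":0,"y":0,"z":0,"yaw":-1,"gripper":0},{"x":0,"y":0,"z":0,"yaw":-1,"gripper":0},{"x":0,"y":0,"z":0,"yaw":-1,"gripper":0},{"x":0,"y":0,"z":0,"yaw":-1,"gripper":0},{"x":0,"y":0,"z":0,"yaw":-1,"gripper":0},{"x":0,"y":0,"z":0,"yaw":-1,"gripper":0},{"x":0,"y":0,"z":0,"yaw":-1,"gripper":0}]' >/dev/null; python3 -m inch '[{"x":0,"y":0,"z":0,"yaw":-1,"gripper":0},{"x":0,"y":0,"z":0,"yaw":-1,"gripper":0},{"x":0,"y":0,"z":0,"yaw":-1,"gripper":0},{"x":0,"y":0,"z":0,"yaw":-1,"gripper":0},{"x":0,"y":0,"z":0,"yaw":-1,"gripper":0},{"x":0,"y":0,"z":0,"yaw":-1,"gripper":0},{"x":0,"y":0,"z":0,"yaw":-1,"gripper":0},{"x":0,"y":0,"z":0,"yaw":-1,"gripper":0},{"x":0,"y":0,"z":0.5,"yaw":-1,"gripper":0},{"x":0,"y":0,"z":0.5,"yaw":-1,"gripper":0},{"x":0,"y":0,"z":1,"yaw":-1,"gripper":0}]' >/dev/null; python3 plan.py c 214
python3 -m inch '[{"x":0,"y":0,"z":1.5,"yaw":0,"gripper":0},{"x":0,"y":0,"z":1.5,"yaw":0,"gripper":0},{"x":0,"y":0,"z":0,"yaw":0,"gripper":-1},{"x":0,"y":0,"z":0,"yaw":0,"gripper":-1},{"x":0,"y":0,"z":0,"yaw":0,"gripper":-1},{"x":0,"y":0,"z":0,"yaw":0,"gripper":-1},{"x":0,"y":0,"z":0,"yaw":0,"gripper":-1},{"x":0,"y":0,"z":0,"yaw":0,"gripper":-1},{"x":0,"y":0,"z":0,"yaw":0,"gripper":-1}]' >/dev/null; python3 plan.py c 214
```

```text
t 24.47 tcp [486.9  89.9 241.2] rot [-1.800e+02  1.000e-01 -1.461e+02] q6 -114.8 w 45.3 F [ 0.4 -0.1  0.3]
shift cm x,y 0.06 0.12 yaw units -0.02
t 25.22 tcp [486.1  90.8 211.5] rot [ 1.799e+02  1.000e-01 -1.462e+02] q6 -114.7 w 19.3 F [-1.2  5.2  3.5]
shift cm x,y 0.05 0.01 yaw units -0.04
```

```bash
sed -i 's/"F",s\["force"\].round(1))/"F",s["force"].round(1),"T",s["torque"].round(2))/' plan.py; python3 -m inch '[{"x":0,"y":0,"z":0.01,"yaw":1,"gripper":-1},{"x":0,"y":0,"z":0.01,"yaw":1,"gripper":-1},{"x":0,"y":0,"z":0.01,"yaw":1,"gripper":-1},{"x":0,"y":0,"z":0.01,"yaw":1,"gripper":-1},{"x":0,"y":0,"z":0.01,"yaw":1,"gripper":-1},{"x":0,"y":0,"z":0.01,"yaw":1,"gripper":-1},{"x":0,"y":0,"z":0.01,"yaw":1,"gripper":-1},{"x":0,"y":0,"z":0.01,"yaw":1,"gripper":-1},{"x":0,"y":0,"z":0.01,"yaw":1,"gripper":-1},{"x":0,"y":0,"z":0.01,"yaw":1,"gripper":-1}]' >/dev/null; python3 plan.py; python3 -m inch '[{"x":0,"y":0,"z":0.01,"yaw":1,"gripper":-1},{"x":0,"y":0,"z":0.01,"yaw":1,"gripper":-1},{"x":0,"y":0,"z":0.01,"yaw":1,"gripper":-1},{"x":0,"y":0,"z":0.01,"yaw":1,"gripper":-1}]'>/dev/null; python3 plan.py; python3 -m inch '[{"x":0,"y":0,"z":0.01,"yaw":1,"gripper":-1},{"x":0,"y":0,"z":0,"yaw":1,"gripper":-1}]'>/dev/null; python3 plan.py;  python3 -m inch '[{"x":0,"y":0,"z":0.01,"yaw":1,"gripper":-1}]'>/dev/null; python3 plan.py
```

```text
t 26.05 tcp [486.3  90.  210.7] rot [1.800e+02 1.000e-01 1.636e+02] q6 -64.4 w 19.8 F [-1.9  1.2  4.5] T [0.5  0.23 0.02]
t 26.38 tcp [486.1  89.6 210.3] rot [1.800e+02 1.000e-01 1.436e+02] q6 -44.4 w 19.8 F [-2.4  2.   5.3] T [0.26 0.39 0.05]
t 26.55 tcp [486.   89.5 210.2] rot [-180.     0.   133.6] q6 -34.4 w 19.6 F [-2.5  1.1  4.1] T [0.16 0.4  0.08]
t 26.63 tcp [486.   89.3 210.1] rot [-1.800e+02  1.000e-01  1.286e+02] q6 -29.4 w 19.9 F [-2.1 -0.5  5.1] T [-0.12  0.29  0.23]
```

Nut c's torque rose to 0.23 N m, so it has reached its stop. Nut a is next.

```bash
python3 -m inch '[{"x":0,"y":0,"z":0,"yaw":0,"gripper":0},{"x":0,"y":0,"z":0,"yaw":0,"gripper":0},{"x":0,"y":0,"z":0,"yaw":0,"gripper":0},{"x":0,"y":0,"z":-3,"yaw":0,"gripper":0},{"x":0,"y":0,"z":-2,"yaw":0,"gripper":0},{"x":-2.36,"y":2.92,"z":0,"yaw":0,"gripper":0},{"x":-2.36,"y":2.92,"z":0,"yaw":0,"gripper":0},{"x":-2.36,"y":2.92,"z":0,"yaw":0,"gripper":0},{"x":-2.36,"y":2.92,"z":0,"yaw":0,"gripper":0},{"x":-2.36,"y":2.92,"z":0,"yaw":0,"gripper":0},{"x":0,"y":0,"z":1,"yaw":-0.8,"gripper":0},{"x":0,"y":0,"z":1,"yaw":-0.5,"gripper":0}]' >/dev/null; python3 -m inch '[{"x":0,"y":0,"z":0,"yaw":0,"gripper":0}]' >/dev/null;python3 plan.py a 135
```

```text
t 27.72 tcp [673.6  88.9 235.6] rot [-179.7   -0.2  135.4] q6 -38.8 w 45.7 F [-0.2  0.1 -0.2] T [ 0.   -0.16 -0.03]
shift cm x,y -0.04 -0.06 yaw units 0.08
```

```bash
python3 -m inch '[{"x":0,"y":0,"z":1.5,"yaw":0,"gripper":0},{"x":0,"y":0,"z":1.4,"yaw":0,"gripper":0},{"x":0,"y":0,"z":0,"yaw":0,"gripper":0}]' >/dev/null; python3 plan.py a 135
```

```text
t 27.97 tcp [672.4  89.1 207.6] rot [-179.8   -0.2  135.3] q6 -38.7 w 45.8 F [-1.6  0.5  0.2] T [-0.01 -0.21  0.  ]
shift cm x,y -0.13 0.02 yaw units 0.06
```

```bash
python3 -m inch '[{"x":0,"y":0,"z":0,"yaw":0,"gripper":-1},{"x":0,"y":0,"z":0,"yaw":0,"gripper":-1},{"x":0,"y":0,"z":0,"yaw":0,"gripper":-1},{"x":0,"y":0,"z":0,"yaw":0,"gripper":-1},{"x":0,"y":0,"z":0,"yaw":0,"gripper":-1},{"x":0,"y":0,"z":0,"yaw":0,"gripper":-1},{"x":0,"y":0,"z":0,"yaw":0,"gripper":-1}]' >/dev/null; python3 plan.py; python3 -m inch '[{"x":0,"y":0,"z":0.01,"yaw":1,"gripper":-1},{"x":0,"y":0,"z":0.01,"yaw":1,"gripper":-1},{"x":0,"y":0,"z":0.01,"yaw":1,"gripper":-1},{"x":0,"y":0,"z":0.01,"yaw":1,"gripper":-1},{"x":0,"y":0,"z":0.01,"yaw":1,"gripper":-1},{"x":0,"y":0,"z":0.01,"yaw":1,"gripper":-1},{"x":0,"y":0,"z":0.01,"yaw":1,"gripper":-1},{"x":0,"y":0,"z":0.01,"yaw":1,"gripper":-1},{"x":0,"y":0,"z":0.01,"yaw":1,"gripper":-1},{"x":0,"y":0,"z":0.01,"yaw":1,"gripper":-1}]' >/dev/null; python3 plan.py; python3 -m inch '[{"x":0,"y":0,"z":0.01,"yaw":1,"gripper":-1},{"x":0,"y":0,"z":0.01,"yaw":1,"gripper":-1},{"x":0,"y":0,"z":0.01,"yaw":1,"gripper":-1},{"x":0,"y":0,"z":0.01,"yaw":1,"gripper":-1}]'>/dev/null; python3 plan.py; python3 -m inch '[{"x":0,"y":0,"z":0.01,"yaw":1,"gripper":-1}]'>/dev/null; python3 plan.py;  python3 -m inch '[{"x":0,"y":0,"z":0.01,"yaw":1,"gripper":-1}]'>/dev/null; python3 plan.py
```

```text
t 28.55 tcp [673.1  88.1 211.2] rot [-1.799e+02  1.000e-01  1.353e+02] q6 -38.7 w 20.0 F [-2.4 -4.1  4.2] T [-0.71  0.61 -0.04]
t 29.38 tcp [673.2  88.2 210.4] rot [-1.80e+02  1.00e-01  8.51e+01] q6 11.5 w 19.6 F [-3.7 -4.6  4.6] T [-0.72  0.69  0.04]
t 29.72 tcp [673.3  88.1 210.1] rot [1.80e+02 1.00e-01 6.51e+01] q6 31.5 w 19.5 F [-3.3 -3.9  5.8] T [-0.67  0.65  0.02]
t 29.8 tcp [673.3  88.1 210. ] rot [1.80e+02 1.00e-01 6.01e+01] q6 36.5 w 19.8 F [-4.2 -4.1  4.5] T [-0.72  0.74  0.02]
t 29.88 tcp [673.3  88.1 210. ] rot [1.799e+02 1.000e-01 5.510e+01] q6 41.5 w 19.7 F [-3.3 -4.7  4.8] T [-0.74  0.68  0.14]
```

```bash
python3 -m inch '[{"x":0,"y":0,"z":0.01,"yaw":1,"gripper":-1}]'>/dev/null; python3 plan.py;  python3 -m inch '[{"x":0,"y":0,"z":0,"yaw":0.5,"gripper":-1}]'>/dev/null; python3 plan.py b 79
```

```text
t 29.97 tcp [673.7  88.6 209.9] rot [179.9   0.   50.1] q6 46.5 w 19.7 F [-2.1 -1.9  4.2] T [-0.35  0.37  0.16]
t 30.05 tcp [674.   88.9 209.9] rot [179.9  -0.   47.6] q6 49.0 w 19.4 F [-0.9 -2.5  3.4] T [-0.34  0.26  0.16]
shift cm x,y 0.71 -13.27 yaw units -6.279999999999999
```

```bash
python3 -m inch '[{"x":0,"y":0,"z":0,"yaw":0,"gripper":0},{"x":0,"y":0,"z":0,"yaw":0,"gripper":0},{"x":0,"y":0,"z":0,"yaw":0,"gripper":0},{"x":0,"y":0,"z":-3,"yaw":0,"gripper":0},{"x":0,"y":0,"z":-2,"yaw":0,"gripper":0},{"x":0.18,"y":-3.32,"z":0,"yaw":0,"gripper":0},{"x":0.18,"y":-3.32,"z":0,"yaw":0,"gripper":0},{"x":0.18,"y":-3.32,"z":0,"yaw":0,"gripper":0},{"x":0.18,"y":-3.32,"z":0,"yaw":0,"gripper":0},{"x":0,"y":0,"z":0,"yaw":-1,"gripper":0},{"x":0,"y":0,"z":0,"yaw":-1,"gripper":0},{"x":0,"y":0,"z":0,"yaw":-1,"gripper":0}]' >/dev/null; python3 -m inch '[{"x":0,"y":0,"z":0.5,"yaw":-1,"gripper":0},{"x":0,"y":0,"z":0.5,"yaw":-1,"gripper":0},{"x":0,"y":0,"z":1,"yaw":-1,"gripper":0}]' >/dev/null; python3 plan.py b 79
```

```text
t 31.3 tcp [580.9 184.4 239.1] rot [ 1.799e+02 -1.000e-01  7.810e+01] q6 28.4 w 45.5 F [-0.1 -0.7  0.1] T [-0.01 -0.09  0.  ]
shift cm x,y -0.09 0.0 yaw units -0.18
```

```bash
python3 -m inch '[{"x":-0.1,"y":0,"z":1.4,"yaw":0,"gripper":0},{"x":0,"y":0,"z":1.4,"yaw":0,"gripper":0},{"x":0,"y":0,"z":0,"yaw":0,"gripper":-1},{"x":0,"y":0,"z":0,"yaw":0,"gripper":-1},{"x":0,"y":0,"z":0,"yaw":0,"gripper":-1},{"x":0,"y":0,"z":0,"yaw":0,"gripper":-1},{"x":0,"y":0,"z":0,"yaw":0,"gripper":-1},{"x":0,"y":0,"z":0,"yaw":0,"gripper":-1},{"x":0,"y":0,"z":0,"yaw":0,"gripper":-1}]' >/dev/null; python3 plan.py; python3 -m inch '[{"x":0,"y":0,"z":0.01,"yaw":1,"gripper":-1},{"x":0,"y":0,"z":0.01,"yaw":1,"gripper":-1},{"x":0,"y":0,"z":0.01,"yaw":1,"gripper":-1},{"x":0,"y":0,"z":0.01,"yaw":1,"gripper":-1},{"x":0,"y":0,"z":0.01,"yaw":1,"gripper":-1},{"x":0,"y":0,"z":0.01,"yaw":1,"gripper":-1},{"x":0,"y":0,"z":0.01,"yaw":1,"gripper":-1},{"x":0,"y":0,"z":0.01,"yaw":1,"gripper":-1},{"x":0,"y":0,"z":0.01,"yaw":1,"gripper":-1},{"x":0,"y":0,"z":0.01,"yaw":1,"gripper":-1}]' >/dev/null; python3 plan.py; python3 -m inch '[{"x":0,"y":0,"z":0.01,"yaw":1,"gripper":-1},{"x":0,"y":0,"z":0.01,"yaw":1,"gripper":-1},{"x":0,"y":0,"z":0.01,"yaw":1,"gripper":-1},{"x":0,"y":0,"z":0.01,"yaw":1,"gripper":-1}]'>/dev/null; python3 plan.py; python3 -m inch '[{"x":0,"y":0,"z":0.01,"yaw":1,"gripper":-1},{"x":0,"y":0,"z":0.01,"yaw":1,"gripper":-1}]'>/dev/null; python3 plan.py;  python3 -m inch '[{"x":0,"y":0,"z":0.01,"yaw":1,"gripper":-1}]'>/dev/null; python3 plan.py b -10
```

```text
t 32.05 tcp [580.4 183.2 211.3] rot [ 1.799e+02 -1.000e-01  7.780e+01] q6 28.6 w 19.5 F [-0.8  0.1  3. ] T [ 0.12  0.09 -0.02]
t 32.88 tcp [580.5 183.1 210.5] rot [ 1.80e+02 -1.00e-01  2.76e+01] q6 78.8 w 19.7 F [-1.   0.9  3.5] T [0.04 0.18 0.01]
t 33.22 tcp [580.5 183.  210.1] rot [-1.8e+02 -1.0e-01  7.6e+00] q6 98.8 w 19.4 F [-1.4 -0.1  3.2] T [0.04 0.14 0.05]
t 33.38 tcp [580.5 183.  210. ] rot [-1.8e+02 -1.0e-01 -2.4e+00] q6 108.8 w 19.7 F [-0.7  0.1  5. ] T [0.03 0.19 0.11]
t 33.47 tcp [580.8 183.  210. ] rot [-1.8e+02 -1.0e-01 -7.4e+00] q6 113.8 w 19.6 F [-0.6 -0.5  3.6] T [0.03 0.13 0.21]
shift cm x,y -0.0 -0.05 yaw units 0.52
```

```bash
python3 -m inch '[{"x":0,"y":0,"z":0,"yaw":0,"gripper":0},{"x":0,"y":0,"z":0,"yaw":0,"gripper":0},{"x":0,"y":0,"z":0,"yaw":0,"gripper":0},{"x":0,"y":0,"z":-3,"yaw":0,"gripper":0},{"x":0,"y":0,"z":-2,"yaw":0,"gripper":0},{"x":0.44,"y":3.73,"z":0,"yaw":0,"gripper":0},{"x":0.44,"y":3.73,"z":0,"yaw":0,"gripper":0},{"x":0.44,"y":3.73,"z":0,"yaw":0,"gripper":0},{"x":0.44,"y":3.73,"z":0,"yaw":0,"gripper":0},{"x":0.44,"y":3.73,"z":0,"yaw":0,"gripper":0},{"x":0,"y":0,"z":0,"yaw":-1,"gripper":0},{"x":0,"y":0,"z":0,"yaw":-1,"gripper":0}]' >/dev/null; python3 -m inch '[{"x":0,"y":0,"z":0,"yaw":-1,"gripper":0},{"x":0,"y":0,"z":0,"yaw":-1,"gripper":0},{"x":0,"y":0,"z":0,"yaw":-1,"gripper":0},{"x":0,"y":0,"z":0,"yaw":-1,"gripper":0},{"x":0,"y":0,"z":0,"yaw":-1,"gripper":0},{"x":0,"y":0,"z":0,"yaw":-1,"gripper":0},{"x":0,"y":0,"z":0,"yaw":-1,"gripper":0},{"x":0,"y":0,"z":0,"yaw":-1,"gripper":0},{"x":0,"y":0,"z":0,"yaw":-1,"gripper":0}]' >/dev/null; python3 -m inch '[{"x":0,"y":0,"z":0,"yaw":-1,"gripper":0},{"x":0,"y":0,"z":0,"yaw":-1,"gripper":0},{"x":0,"y":0,"z":0,"yaw":-1,"gripper":0},{"x":0,"y":0,"z":0,"yaw":-1,"gripper":0},{"x":0,"y":0,"z":0,"yaw":-1,"gripper":0},{"x":0,"y":0,"z":0,"yaw":-1,"gripper":0},{"x":0,"y":0,"z":0.5,"yaw":-1,"gripper":0},{"x":0,"y":0,"z":0.5,"yaw":-1,"gripper":0},{"x":0,"y":0,"z":1,"yaw":-1,"gripper":0}]' >/dev/null; python3 plan.py d 94
```

```text
t 35.97 tcp [579.   -5.  239.1] rot [179.9   0.   93.1] q6 -4.8 w 45.9 F [0.9 0.  0. ] T [-0.01 -0.08  0.02]
shift cm x,y 0.07 -0.03 yaw units -0.18
```

```bash
python3 -m inch '[{"x":0,"y":0,"z":1.4,"yaw":0,"gripper":0},{"x":0,"y":0,"z":1.4,"yaw":0,"gripper":0},{"x":0,"y":0,"z":0,"yaw":0,"gripper":-1},{"x":0,"y":0,"z":0,"yaw":0,"gripper":-1},{"x":0,"y":0,"z":0,"yaw":0,"gripper":-1},{"x":0,"y":0,"z":0,"yaw":0,"gripper":-1},{"x":0,"y":0,"z":0,"yaw":0,"gripper":-1},{"x":0,"y":0,"z":0,"yaw":0,"gripper":-1},{"x":0,"y":0,"z":0,"yaw":0,"gripper":-1}]' >/dev/null; python3 plan.py; python3 -m inch '[{"x":0,"y":0,"z":0.01,"yaw":1,"gripper":-1},{"x":0,"y":0,"z":0.01,"yaw":1,"gripper":-1},{"x":0,"y":0,"z":0.01,"yaw":1,"gripper":-1},{"x":0,"y":0,"z":0.01,"yaw":1,"gripper":-1},{"x":0,"y":0,"z":0.01,"yaw":1,"gripper":-1},{"x":0,"y":0,"z":0.01,"yaw":1,"gripper":-1},{"x":0,"y":0,"z":0.01,"yaw":1,"gripper":-1},{"x":0,"y":0,"z":0.01,"yaw":1,"gripper":-1},{"x":0,"y":0,"z":0.01,"yaw":1,"gripper":-1},{"x":0,"y":0,"z":0.01,"yaw":1,"gripper":-1}]' >/dev/null; python3 plan.py; python3 -m inch '[{"x":0,"y":0,"z":0.01,"yaw":1,"gripper":-1},{"x":0,"y":0,"z":0.01,"yaw":1,"gripper":-1},{"x":0,"y":0,"z":0.01,"yaw":1,"gripper":-1},{"x":0,"y":0,"z":0.01,"yaw":1,"gripper":-1}]'>/dev/null; python3 plan.py; python3 -m inch '[{"x":0,"y":0,"z":0.01,"yaw":1,"gripper":-1},{"x":0,"y":0,"z":0.01,"yaw":1,"gripper":-1}]'>/dev/null; python3 plan.py;  python3 -m inch '[{"x":0,"y":0,"z":0.01,"yaw":1,"gripper":-1}]'>/dev/null; python3 plan.py v 134 35
```

```text
t 36.72 tcp [578.   -5.  211.4] rot [-180.     0.    92.8] q6 -4.4 w 19.3 F [-4.5 -0.4  4.1] T [-0.09  0.68  0.03]
t 37.55 tcp [577.9  -5.  210.6] rot [-180.     0.    42.6] q6 45.8 w 19.7 F [-4.9 -0.3  5.2] T [-0.12  0.9   0.04]
t 37.88 tcp [577.9  -4.9 210.3] rot [-180.     0.    22.6] q6 65.8 w 19.6 F [-4.6 -0.7  6. ] T [-0.03  1.02  0.03]
t 38.05 tcp [578.9  -4.7 210.3] rot [ 1.80e+02 -1.00e-01  1.26e+01] q6 75.8 w 19.7 F [-1.4  1.3  5.2] T [0.1  0.4  0.25]
t 38.13 tcp [579.6  -4.7 210.3] rot [180.   -0.2   7.6] q6 80.8 w 19.3 F [-1.   0.4  4. ] T [0.11 0.17 0.23]
shift cm x,y -0.82 -12.15 yaw units -25.28
```

Nut d's torque was 0.25 N m at its stop. I'll release, back off to the vent and take a look.

```bash
python3 -m inch '[{"x":0,"y":0,"z":0,"yaw":0,"gripper":0},{"x":0,"y":0,"z":0,"yaw":0,"gripper":0},{"x":0,"y":0,"z":0,"yaw":0,"gripper":0},{"x":0,"y":0,"z":-3,"yaw":0,"gripper":0},{"x":0,"y":0,"z":-2,"yaw":0,"gripper":0},{"x":-0.2,"y":-3.04,"z":0,"yaw":0,"gripper":0},{"x":-0.2,"y":-3.04,"z":0,"yaw":0,"gripper":0},{"x":-0.2,"y":-3.04,"z":0,"yaw":0,"gripper":0},{"x":-0.2,"y":-3.04,"z":0,"yaw":0,"gripper":0},{"x":0,"y":0,"z":0,"yaw":-1,"gripper":0}]' >/dev/null; for i in 1 2; do python3 -m inch '[{"x":0,"y":0,"z":0,"yaw":-1,"gripper":0},{"x":0,"y":0,"z":0,"yaw":-1,"gripper":0},{"x":0,"y":0,"z":0,"yaw":-1,"gripper":0},{"x":0,"y":0,"z":0,"yaw":-1,"gripper":0},{"x":0,"y":0,"z":0,"yaw":-1,"gripper":0},{"x":0,"y":0,"z":0,"yaw":-1,"gripper":0},{"x":0,"y":0,"z":0,"yaw":-1,"gripper":0},{"x":0,"y":0,"z":0,"yaw":-1,"gripper":0},{"x":0,"y":0,"z":0,"yaw":-1,"gripper":0},{"x":0,"y":0,"z":0,"yaw":-1,"gripper":0},{"x":0,"y":0,"z":0,"yaw":-1,"gripper":0},{"x":0,"y":0,"z":0,"yaw":-1,"gripper":0}]' >/dev/null; done; python3 plan.py v 134 35
python3 - <<'E'
from workcell import cams
import cv2,numpy as np
f=cams.grab_frame("scene");g=cams.grab_frame("top")
a=cv2.resize(f["pixels"][120:250,190:330,::-1],(420,390),interpolation=cv2.INTER_CUBIC)
b=cv2.resize(g["pixels"][140:260,190:310,::-1],(370,390),interpolation=cv2.INTER_CUBIC)
cv2.imwrite("pics/s4.png",np.hstack([a,b]))
E
```

```text
t 40.97 tcp [554.4 114.4 258.7] rot [180.    0.  133.1] q6 -32.6 w 45.7 F [ 0.5 -0.1  0.5] T [ 0.07 -0.15 -0.  ]
shift cm x,y -0.05 0.09 yaw units -0.18
```

View pics/s4.png

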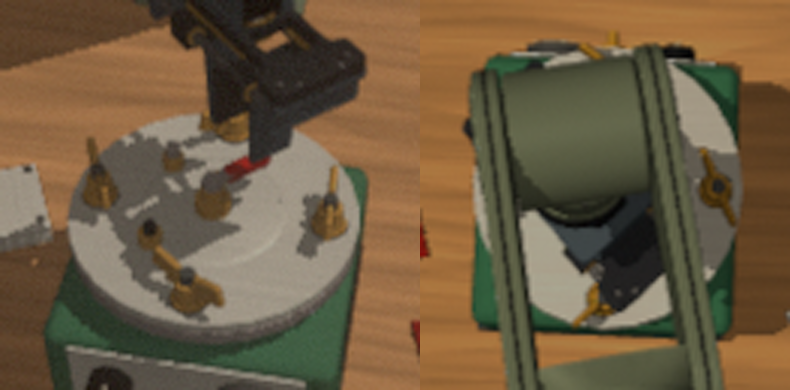

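In the top view d's wing runs (700,150)–(733,222), a bearing of about 25°, which matches the home value of 25.3°. The a and b wings in the scene view also fit their home bearings, and the lid sits flat. The lever at (248,165) is between the fingers, so I'll grip it and swing it.

```bash
python3 -m inch '[{"x":0,"y":0.1,"z":1.5,"yaw":0,"gripper":0},{"x":0,"y":0,"z":1.5,"yaw":0,"gripper":0},{"x":0,"y":0,"z":1.4,"yaw":0,"gripper":0},{"x":0,"y":0,"z":0,"yaw":0,"gripper":-1},{"x":0,"y":0,"z":0,"yaw":0,"gripper":-1},{"x":0,"y":0,"z":0,"yaw":0,"gripper":-1},{"x":0,"y":0,"z":0,"yaw":0,"gripper":-1},{"x":0,"y":0,"z":0,"yaw":0,"gripper":-1},{"x":0,"y":0,"z":0,"yaw":0,"gripper":-1},{"x":0,"y":0,"z":0,"yaw":0,"gripper":-1},{"x":0,"y":0,"z":0,"yaw":0,"gripper":-1},{"x":0,"y":0,"z":0,"yaw":0,"gripper":-1}]' 8; python3 plan.py v 134 35
```

```text
time_s: 42.07
ee_pos: [555.1, 115.1, 215.8]
ee_rot: [180.0, 0.0, 132.8]
force: [-0.9, -0.7, 4.8]
gripper_width: 12.1
t 42.07 tcp [555.1 115.1 215.8] rot [180.    0.  132.8] q6 -32.2 w 12.1 F [-0.9 -0.7  4.8] T [-0.14  0.05 -0.03]
shift cm x,y -0.05 -0.01 yaw units -0.24
```

```bash
python3 -m inch '[{"x":-0.013,"y":0.31,"z":0,"yaw":1,"gripper":-1},{"x":-0.013,"y":0.31,"z":0,"yaw":1,"gripper":-1},{"x":-0.013,"y":0.31,"z":0,"yaw":1,"gripper":-1},{"x":-0.013,"y":0.31,"z":0,"yaw":1,"gripper":-1},{"x":-0.013,"y":0.31,"z":0,"yaw":1,"gripper":-1},{"x":-0.013,"y":0.31,"z":0,"yaw":1,"gripper":-1},{"x":-0.013,"y":0.31,"z":0,"yaw":1,"gripper":-1},{"x":-0.013,"y":0.31,"z":0,"yaw":1,"gripper":-1},{"x":-0.013,"y":0.31,"z":0,"yaw":1,"gripper":-1},{"x":-0.013,"y":0.31,"z":0,"yaw":1,"gripper":-1},{"x":-0.013,"y":0.31,"z":0,"yaw":1,"gripper":-1},{"x":-0.013,"y":0.31,"z":0,"yaw":1,"gripper":-1}]'>/dev/null; python3 plan.py v 72.8 35.5; python3 -m inch '[{"x":-0.013,"y":0.31,"z":0,"yaw":1,"gripper":-1},{"x":-0.013,"y":0.31,"z":0,"yaw":1,"gripper":-1},{"x":-0.013,"y":0.31,"z":0,"yaw":1,"gripper":-1},{"x":-0.013,"y":0.31,"z":0,"yaw":1,"gripper":-1}]'>/dev/null; python3 plan.py v 52.8 35.5;  python3 -m inch '[{"x":-0.013,"y":0.31,"z":0,"yaw":1,"gripper":-1}]'>/dev/null; python3 plan.py v 47.8 35.5
```

```text
t 43.07 tcp [589.7 122.9 215.8] rot [180.    0.   72.6] q6 28.1 w 12.0 F [-1.6 -1.2  5.6] T [-0.3   0.32  0.01]
shift cm x,y 0.07 0.03 yaw units -0.04
t 43.4 tcp [600.6 117.2 215.8] rot [180.    0.   52.6] q6 47.4 w 11.9 F [-2.2 -0.7  5.2] T [-0.29  0.35 -0.02]
shift cm x,y 0.08 0.01 yaw units -0.04
t 43.48 tcp [603.  115.2 215.8] rot [180.    0.   47.6] q6 52.2 w 12.0 F [-0.8 -0.2  5.1] T [-0.22  0.44  0.02]
shift cm x,y 0.08 0.0 yaw units -0.04
```

```bash
python3 -m inch '[{"x":-0.01,"y":0.2,"z":0,"yaw":0.7,"gripper":-1},{"x":0,"y":0.1,"z":0,"yaw":0.3,"gripper":-1}]'>/dev/null; python3 plan.py v 43 35.5; python3 -m inch '[{"x":0,"y":0,"z":0,"yaw":0,"gripper":0},{"x":0,"y":0,"z":0,"yaw":0,"gripper":0},{"x":0,"y":0,"z":0,"yaw":0,"gripper":0},{"x":0,"y":0,"z":0,"yaw":0,"gripper":0},{"x":0,"y":0,"z":-3,"yaw":0,"gripper":0},{"x":0,"y":0,"z":-4,"yaw":0,"gripper":0},{"x":0,"y":0,"z":-4,"yaw":0,"gripper":0}]'; python3 -m inch '[{"x":-2.6,"y":2.7,"z":0,"yaw":0,"gripper":0},{"x":-2.6,"y":2.7,"z":0,"yaw":0,"gripper":0},{"x":-2.6,"y":2.7,"z":0,"yaw":0,"gripper":0},{"x":-2.6,"y":2.7,"z":0,"yaw":0,"gripper":0},{"x":-2.6,"y":2.7,"z":0,"yaw":0,"gripper":0},{"x":-2.6,"y":2.7,"z":0,"yaw":0,"gripper":0},{"x":-2.6,"y":2.7,"z":0,"yaw":0,"gripper":0},{"x":-2.6,"y":2.7,"z":0,"yaw":0,"gripper":0},{"x":-2.6,"y":2.7,"z":0,"yaw":0,"gripper":0},{"x":-2.6,"y":2.7,"z":0,"yaw":0,"gripper":0},{"x":0,"y":0,"z":0,"yaw":0,"gripper":0},{"x":0,"y":0,"z":0,"yaw":0,"gripper":0}]'
python3 - <<'E'
from workcell import cams
import cv2,numpy as np
f=cams.grab_frame("scene");g=cams.grab_frame("top");np.savez("top5.npz",**g);np.savez("scene5.npz",**f)
a=cv2.resize(f["pixels"][120:250,190:330,::-1],(420,390),interpolation=cv2.INTER_CUBIC)
b=cv2.resize(g["pixels"][140:260,190:310,::-1],(370,390),interpolation=cv2.INTER_CUBIC)
cv2.imwrite("pics/s5.png",np.hstack([a,b]))
E
python3 m.py 5 | grep -E "brass|red|lid"
python3 - <<'E'
import numpy as np,cv2
a=np.load("top0.npz")["pixels"].astype(int);b=np.load("top5.npz")["pixels"].astype(int)
m=(abs(a-b).sum(2)>120).astype(np.uint8);n,l,s,c=cv2.connectedComponentsWithStats(m)
print([(c[i].round().tolist(),int(s[i,4])) for i in range(1,n) if s[i,4]>15])
E
```

```text
t 43.65 tcp [604.6 113.6 215.6] rot [-179.9    0.    42.7] q6 56.8 w 12.3 F [-3.4  0.7  6.1] T [0.25 0.68 0.24]
shift cm x,y 0.09 0.06 yaw units -0.06
time_s: 44.23
ee_pos: [604.5, 113.3, 325.0]
ee_rot: [-179.9, 0.2, 42.8]
force: [1.4, -0.5, -0.3]
gripper_width: 45.7
time_s: 45.23
ee_pos: [597.5, -263.3, 324.1]
ee_rot: [-179.9, 0.0, 42.6]
force: [0.3, 0.7, -0.2]
gripper_width: 45.6
top brass [256.5 192.2] 3904 [588.3  74.6 199. ] bearing 73.4 len [104. 104.]
top brass [267.  181.6] 37 [617.5  47.5 199. ] bearing -159.8 len [7. 6.]
top brass [215.4 194.1] 112 [580.  182.7 199. ] bearing -177.9 len [24.  9.]
top brass [250.6 198.9] 67 [570.   89.5 199. ] bearing 168.3 len [14.  9.]
top brass [264.8 213.5] 13 [532.4  51.1 199. ] bearing 49.0 len [5.7 3.5]
top brass [248.8 231.5] 119 [484.1  91.8 199. ] bearing 133.1 len [10.3 24.1]
top red [242.2 185.6] 60 [603.4 112.8 207. ] bearing -134.0
top lid enc [582.   89.7] 119.2 fit [579.6  89.7] 116.8
scene brass [266.9 198.4] 8159 [629.3 115.2 199. ] bearing -114.0 len [134. 134.]
scene brass [247.6 174. ] 27 [558.9  55.3 199. ] bearing -49.
[... 401 characters left out ...]

scene red [268.3 188.1] 64 [604.3 114.2 207. ] bearing 42.2
scene red [328.6 229.9] 13 [702.6 259.8 207. ] bearing 7.8
scene lid enc [583.7  91.9] 117.2 fit [583.6  92.2] 116.2
[([395.0, 220.0], 3682), ([441.0, 140.0], 73), ([450.0, 134.0], 16), ([463.0, 149.0], 365), ([443.0, 151.0], 35), ([501.0, 162.0], 38), ([466.0, 201.0], 1424), ([434.0, 164.0], 28), ([436.0, 185.0], 228), ([489.0, 193.0], 44), ([245.0, 186.0], 112), ([282.0, 188.0], 16), ([291.0, 188.0], 19), ([243.0, 204.0], 121), ([287.0, 207.0], 17), ([443.0, 250.0], 521), ([446.0, 301.0], 34), ([479.0, 354.0], 3559), ([298.0, 339.0], 1124), ([297.0, 373.0], 630), ([325.0, 377.0], 334), ([236.0, 380.0], 50), ([350.0, 381.0], 130)]
```

View pics/s5.png

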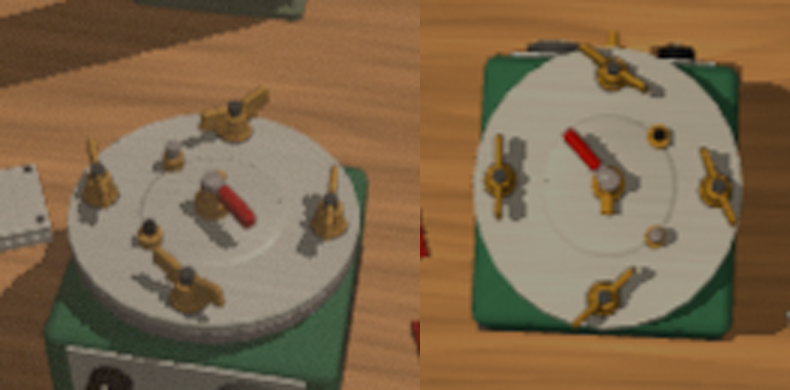

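The lever is shut: the top view shows it running from (605,180) to (570,133), a bearing of 46° against 45° at its stop. The b and c wings read 2° and 133°, against 3° and 134° when home. I'll measure a and d properly, since their masks merged with the table, and check the bystanders.

```bash
python3 - <<'E'
from h import *
for t in("0","5"):
    f=load(f"top{t}.npz");hsv=cv2.cvtColor(f["pixels"],cv2.COLOR_RGB2HSV)
    br=cv2.inRange(hsv,(12,110,60),(28,255,255))
    for k,x,y,j0 in(("a",673.5,88.3,.9),("b",580.8,183.5,3.05),("c",485.7,90.6,2.2),("d",578.7,-4.3,.3)):
        P=np.array([onz(f,q[::-1].astype(float),199)[:2] for q in np.argwhere(br) if abs(q[1]-252)<60 and abs(q[0]-195)<60])
        P=P[(np.hypot(P[:,0]-x,P[:,1]-y)<37)&(np.hypot(P[:,0]-579.7,P[:,1]-89.5)<116)]
        v=np.linalg.eigh(np.cov(P.T))[1][:,1];b=np.degrees(np.arctan2(v[1],v[0]))%180
        print(t,k,len(P),"bearing",b.round(1),"home",round((np.degrees(j0-3))%180,1),"start0",round(np.degrees(j0)%180,1))
    S=load(f"scene{t}.npz")
    for n,F,rois in(("top",f,dict(block=(150,180,195,230),mould=(308,225,345,265),jar=(320,165,350,196),pick=(95,188,153,210))),("scene",S,dict(block=(325,220,375,262),mould=(180,172,210,206),jar=(145,210,180,252),pick=(372,238,440,266)))):
        print(t,n,{k:None for k in()} or "",end="")
        for k,(x0,y0,x1,y1) in rois.items():
            g=F["pixels"][y0:y1,x0:x1].astype(int);g0=load(f"{n}0.npz")["pixels"][y0:y1,x0:x1].astype(int)
            print(k,"diff px",int((abs(g-g0).sum(2)>90).sum()),end="; ")
        print()
E
```

```text
0 a 146 bearing 42.3 home 59.7 start0 51.6
0 b 109 bearing 172.3 home 2.9 start0 174.8
0 c 119 bearing 124.3 home 134.2 start0 126.1
0 d 119 bearing 177.5 home 25.3 start0 17.2
0 top block diff px 0; mould diff px 0; jar diff px 0; pick diff px 0; 
0 scene block diff px 0; mould diff px 0; jar diff px 0; pick diff px 0; 
5 a 160 bearing 57.6 home 59.7 start0 51.6
5 b 115 bearing 4.5 home 2.9 start0 174.8
5 c 114 bearing 132.6 home 134.2 start0 126.1
5 d 129 bearing 17.0 home 25.3 start0 17.2
5 top block diff px 0; mould diff px 0; jar diff px 0; pick diff px 0; 
5 scene block diff px 0; mould diff px 0; jar diff px 0; pick diff px 0;
```

```bash
python3 -c "
from workcell import env;print(env.job_done())"
```

```text
the job is handed in; nothing more can be done
None
```

I tightened the four nuts a quarter turn each (a, c, b, d), then ran them all to their stops (c, a, b, d). After that I swung the vent lever shut, backed the arm off and handed the job in at about 45 s. The hand-in gives no verdict.

**Nuts:** The turning torque rose to 0.16–0.25 N m at each stop. Final wing bearings were a 57.6°, b 4.5° and c 132.6°, against 59.7°, 2.9° and 134.2° when home.

**Disagreement on nut d:** The mask measured 17.0°, 8° off the 25.3° home bearing. The same mask also read about 8° low at the start. Read by eye from the picture, d was about 25°, and its torque stop was clear, so I took it as home.

**Vent lever:** It measured 46° on the last view (42° from the scene camera), against 45° at its stop.

**Bystanders:** All four showed zero changed pixels in both cameras.

**Lid:** I judged the lid level and down from the nut stops and the pictures. I did not measure its height to 0.7 mm, and the cameras could not resolve that.

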